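Seal a standards series, cleanest first

TASK

The snap caps of three amber vials in the yellow rack are only set on loosely: press them fully home with the fingertips, one after another, white (the blank) first, then green (the low standard), then red (the high standard), so that nothing strong is carried over to a weaker sample. Press gently, since the vials are glass, and lift nothing out of the rack. The black-capped vial is already sealed: do not touch it, and leave the rack and everything else where it stands.

Things in the scene. Friction and masses are not known exactly. Their poses are not given: they have to be found in the camera images.
- rack: Yellow wire-grid tube rack, 108 x 306 x 72 mm, loose on the bench. Origin: centre of its underside on the bench; z up, y along its 306 mm length. Its inner floor lies 10 mm above the origin, its top grid 72 mm.
- vial_white: Amber glass vial with a white snap cap and a paper label with a white band, standing upright and loose in a cell of the rack. Glass 27 mm in diameter, 85 mm high. Origin: centre of its underside (on the rack's inner floor); z along its axis, up. The glass bears a press of up to 30 N.
- vial_white_top (a point): Centre of the flat top face of the white cap (28 mm in diameter, flange 6 mm thick; a thumb tab of 5 mm sticks out at one side). About 97 to 99 mm above the vial's underside at the start, 91 mm when the cap is home. It moves with the cap.
- vial_white_cap (a joint): How far the white cap is pushed into its vial, m: 0 = 8 mm proud, 0.008 = home, the flange seated on the glass rim (a hard stop). It starts at 0 to 0.002. Moving it takes a steady 6 N straight down; it has no spring and stays where it is left.
- vial_green: Amber glass vial with a green snap cap and a paper label with a green band, standing upright and loose in a cell of the rack. Glass 27 mm in diameter, 85 mm high. Origin: centre of its underside (on the rack's inner floor); z along its axis, up. The glass bears a press of up to 30 N.
- vial_green_top (a point): Centre of the flat top face of the green cap (28 mm in diameter, flange 6 mm thick; a thumb tab of 5 mm sticks out at one side). About 97 to 99 mm above the vial's underside at the start, 91 mm when the cap is home. It moves with the cap.
- vial_green_cap (a joint): How far the green cap is pushed into its vial, m: 0 = 8 mm proud, 0.008 = home, the flange seated on the glass rim (a hard stop). It starts at 0 to 0.002. Moving it takes a steady 6 N straight down; it has no spring and stays where it is left.
- vial_red: Amber glass vial with a red snap cap and a paper label with a red band, standing upright and loose in a cell of the rack. Glass 27 mm in diameter, 85 mm high. Origin: centre of its underside (on the rack's inner floor); z along its axis, up. The glass bears a press of up to 30 N.
- vial_red_top (a point): Centre of the flat top face of the red cap (28 mm in diameter, flange 6 mm thick; a thumb tab of 5 mm sticks out at one side). About 97 to 99 mm above the vial's underside at the start, 91 mm when the cap is home. It moves with the cap.
- vial_red_cap (a joint): How far the red cap is pushed into its vial, m: 0 = 8 mm proud, 0.008 = home, the flange seated on the glass rim (a hard stop). It starts at 0 to 0.002. Moving it takes a steady 6 N straight down; it has no spring and stays where it is left.
- vial_black: Amber glass vial with a black snap cap and a paper label with a black band, standing upright and loose in a cell of the rack. Glass 27 mm in diameter, 85 mm high. Origin: centre of its underside (on the rack's inner floor); z along its axis, up. The glass bears a press of up to 30 N.
- vial_black_top (a point): Centre of the top face of the black cap (28 mm in diameter, flange 6 mm thick). This cap is already fully home, 91 mm above the vial's underside, and does not move.
- tube_dark: Closed 50 ml tube with dark contents and blue screw cap, 34 mm in diameter, 114 mm high, standing in a back corner cell of the rack (cap top about 124 mm above the bench). Origin: centre of its underside. Not part of the work.
- tube_pale: Closed 50 ml tube with pale contents and blue screw cap, same size, in the cell next to the dark one. Origin: centre of its underside. Not part of the work.
- bottle_yellow: Small white reagent bottle with yellow screw cap, 40 mm in diameter, 75 mm high, behind the rack. Origin: centre of its underside. Not part of the work.
- bottle_red: Reagent bottle with red screw cap, 60 mm in diameter, 140 mm high, behind the rack. Origin: centre of its underside. Not part of the work.
- marker: Blue-capped marker pen, 137 mm long, lying on the red notebook to the right of the rack. Not part of the work.
- tape: Roll of tape, 96 mm across, 25 mm high, flat on the bench to the right. Not part of the work.

How it is judged:
On the way, in this order (a step that is already met when the one before it is completed fails the run):
1. the white cap (the blank) is pushed home (value of joint vial_white_cap above 0.0065 m), for 0.2 s.
2. the green cap (the low standard) is pushed home (value of joint vial_green_cap above 0.0065 m), for 0.2 s.
3. the red cap (the high standard) is pushed home (value of joint vial_red_cap above 0.0065 m), for 0.2 s.
At the end, for the whole second after the job is handed in: The white, green and red caps are home (each joint above 0.0065 of 0.008 m), and all four vials stand upright (within 0.15 rad) on the rack's floor (within 6 mm), at rest (value of joint each of vial_white_cap, vial_green_cap, vial_red_cap above 0.0065 m and angle between each of vial_white, vial_green, vial_red, vial_black's own z axis and vertical below 0.15 rad and z of each of vial_white, vial_green, vial_red, vial_black in the frame of rack below 0.016 m and linear speed of each of vial_white, vial_green, vial_red, vial_black, rack below 0.02 m/s); the robot touches nothing.
It fails at once if a cap is pushed in before the one due before it is home ((value of joint vial_green_cap above 0.004 m and value of joint vial_white_cap below 0.006 m) or (value of joint vial_red_cap above 0.004 m and value of joint vial_green_cap below 0.006 m) or (value of joint vial_red_cap above 0.004 m and value of joint vial_white_cap below 0.006 m)).
It fails at once if the already sealed black-capped vial is touched (contact force between any of the fingers, the arm and vial_black above 0.5 N).
It fails at once if a vial is lifted more than 8 mm off the rack's floor, or tipped more than 0.25 rad (z of any of vial_white, vial_green, vial_red, vial_black in the frame of rack above 0.018 m or angle between any of vial_white, vial_green, vial_red, vial_black's own z axis and vertical above 0.25 rad).
It fails at once if a vial is pressed harder than 30 N (glass) (contact force between any of the fingers, the arm and vial_white above 30 N or contact force between any of the fingers, the arm and vial_green above 30 N or contact force between any of the fingers, the arm and vial_red above 30 N).
It fails at once if the rack or a bystander is moved more than 30 mm, or the rack is lifted (distance of any of rack, tube_dark, tube_pale, bottle_yellow, bottle_red, marker, tape from where it was at the start of the episode above 0.03 m or height (world z) of rack above 0.012 m).
It also fails if it takes over 54 s, if anything falls off the work surface, if the arm or the gripper's body presses on something with over 40 N, if the wrist force passes 120 N, or if a joint passes its speed limit or range.

ROBOT

A 7-joint arm with a two-finger parallel gripper is mounted at the origin on a cart in front of the work surface, level with it; the furniture and walls round the work are solid. World frame = base frame: x ahead of the robot, y to its left, z up, the work surface at z = 0. Lengths are in m, angles in rad, forces in N, time in s.
With the tool pointing down it reaches from about 0.4 to 0.85 m from the base axis. Payload 4.5 kg.
Tool frame: the origin (TCP) lies between the finger pads; the fingertips stand 14 mm ahead of it and the grasp point (between the pads) lies 5 mm behind it; z points along the fingers, y is the direction in which the jaws open and shut (so a half turn about z gives the same grasp; the last joint's range is limited). The gripper opens to 88 mm and grips with 3 to 60 N. Pads are 18 mm wide; open, the fingers measure 123 mm over their backs; the gripper's body (75 mm by 187 mm) begins 45 mm behind the grasp point.
Start: joints at [1.23, 0.689, -0.195, 1.565, 0.157, 0.902, -0.215], TCP at [0.229, -0.582, 0.253] pointing down, gripper open.
Joint ranges: [-3.01, 3.01], [-0.46, 2.08], [-1.47, 1.51], [0.13, 2.56], [-1, 4.14], [0.04, 2.09], [-2.66, 2.66]. Speed limits (rad/s): [2.57, 2.57, 3.14, 3.14, 3.14, 3.14, 3.14].

INTERFACE

Orientations are given as a 3x3 rotation matrix whose columns are the frame's x, y, z axes.
In Python, from plant import readout, optics, close_job gives the robot as it stands. The module is installed in compiled form; this text tells all that it offers.
- The arm moves only by the tool step_arm, never from a script. Its argument "moves" is a list of rows, each an object with "dp": the shift along the tool's x, y, z in m, a list of three; "yaw": the turn about the tool's z in degrees. In form: [{"dp": [x, y, z], "yaw": yaw}, ...]. A call has 1 to 5 rows; each row is the pose to reach, as a shift and turn from the pose commanded when the call began, along the tool's axes at that moment; what a row does not reach only later rows make up. A row lasts 1/10 s, in which the tool goes at most 50 mm and 8.59 degrees, less where a joint would pass 70% of its speed; a pose out of reach is approached as far as the arm can. A call with a gripper value outside its range is refused whole. "gripper" is the finger opening in m, from 0 to 0.0881, set as the call begins (left out, the last holds). The fingers move at their own pace and stop on an object; "force" is the grip in N (left out, the last holds). Time passes only in rows, so rows that repeat a pose let the fingers close. It gives the time, the measured TCP pose, the force and the opening at its end, in the units of the state.
- readout.read_state(): the state, without advancing time (a new reading comes with each control period).
- optics.grab_frame(name): name is "side" or "top"; returns a dict with "pixels" (384x512x3 uint8, red, green, blue), "depth" (384x512 float32, m along the optical axis (not along the pixel's ray), 0 where there is no reading), "fov_y" (degrees; the focal length in pixels is half the picture's height over the tangent of half this angle, whatever the lens; pixels are square), "cx", "cy" (the principal point, pixels), "dist" ([k1, k2, p1, p2, k3] as OpenCV has them; the pictures are not rectified), "extrinsics" (4x4, takes a point from world to camera coordinates). Camera axes: x right, y up, looking along -z (the intrinsics and any distortion apply to the point x, -y, -z); pixel columns grow to the right and rows downward; lengths in m; the calibration is good to about 2 mm. A picture is of the moment at which its call begins.
- close_job(): hands the job in, once; it reports no verdict.
The state is a dict: "time_s": time; "qpos": joint angles; "joint_vel": joint speeds; "effort": joint torques, N m; "tool_pos": TCP position; "orientation": TCP orientation; "wrist_force": force on the tool from outside, world axes, zero at the start; "moment": the same for the moment, N m; "width": finger opening in m.
Only numpy, scipy, OpenCV 4.12 (cv2) and the standard library are available. Lean on these libraries where they do the work, as an engineer would, in place of code of your own. Each camera call takes 0.05 s, during which the arm holds its last target.

## Working session

There is one attempt and no reset: what is moved stays moved. The work goes in short steps, Python scripts to look and compute and a tool call to move; the robot and the scene stay as the last step left them, time stands still between calls to the robot, and variables do not carry over. Pictures are saved under pics/ and viewed, and the job is handed in when it is done.

Besides the shell and the picture viewer there is one more tool, called after "Request:" by a JSON object that holds its "name" and its "arguments". step_arm: Moves the arm, as the interface text tells. Its arguments: {"type":"object","properties":{"moves":{"type":"array"},"gripper":{"type":"number"},"force":{"type":"number"}},"required":["moves"]}

```bash
mkdir -p pics
cat > h.py <<'E'
import numpy as np,cv2
from plant import readout,optics
def grab(n,tag):
    f=optics.grab_frame(n); cv2.imwrite(f'pics/{tag}.png',f['pixels'][:,:,::-1]); np.savez(f'{tag}.npz',**f); return f
def world(f,u,v,d=None,z=None):
    H=384;fl=H/2/np.tan(np.radians(float(f['fov_y']))/2)
    K=np.array([[fl,0,float(f['cx'])],[0,fl,float(f['cy'])],[0,0,1]])
    p=cv2.undistortPoints(np.array([[[u,v]]],float),K,np.array(f['dist'],float))[0,0]
    E=np.linalg.inv(np.array(f['extrinsics']))
    r=E[:3,:3]@np.array([p[0],-p[1],-1]); c=E[:3,3]
    s=d if d is not None else (z-c[2])/r[2]
    return c+s*r
E
python3 - <<'E'
from h import *
for n in('side','top'):
    f=grab(n,n+'0'); print(n,f['fov_y'],f['dist'],np.linalg.inv(f['extrinsics'])[:3,3])
s=readout.read_state();print(s)
E
```

```text
side 49.953961781959485 [-0.11148159  0.          0.          0.          0.        ] [0.09800273 0.82247952 0.77449459]
top 47.49216393579492 [-0.08902766  0.          0.          0.          0.        ] [ 0.46321638 -0.08734182  1.2883539 ]
{'time_s': 0.1, 'qpos': array([ 1.22978342,  0.68991062, -0.19452699,  1.56623323,  0.15732472,
        0.90252647, -0.21510086]), 'joint_vel': array([-3.00630151e-03,  9.66602744e-05, -3.15302601e-04, -2.96792865e-03,
       -1.24939108e-03,  6.11401067e-04,  2.83890257e-04]), 'effort': array([-3.23367974e-03, -5.28495741e+01, -1.27162144e+00, -1.53835326e+01,
       -5.25339448e-02,  2.00890863e-03,  2.08298479e-05]), 'tool_pos': array([ 0.22856705, -0.58111409,  0.25198566]), 'orientation': array([[ 9.30541194e-01,  3.66186471e-01, -7.44699178e-04],
       [ 3.66187202e-01, -9.30539980e-01,  1.50978364e-03],
       [-1.40110015e-04, -1.67761518e-03, -9.99998583e-01]]), 'wrist_force': array([-0.25909093,  0.30921076, -0.24831201]), 'moment': array([-0.01704584, -0.02081636, -0.00153925]), 'width': 0.08829808771879258}
```

View pics/top0.png

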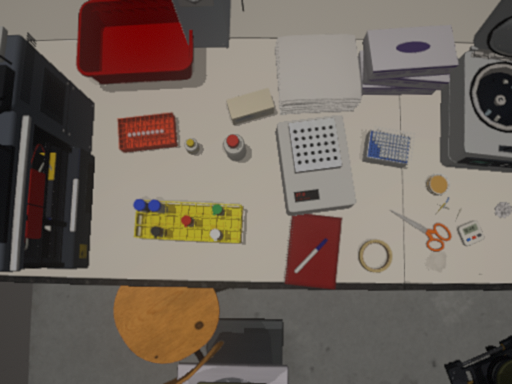

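View pics/side0.png

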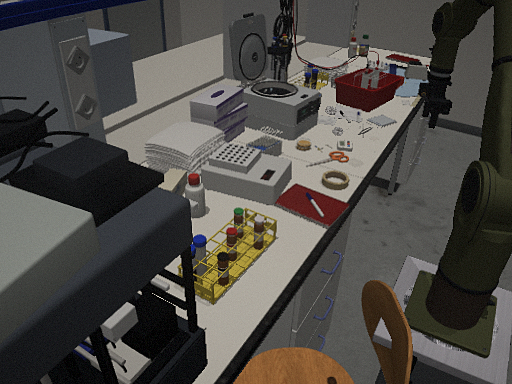

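Run:
```python
from h import *
t=dict(np.load('top0.npz'));s=dict(np.load('side0.npz'))
a=t['pixels'][190:255,125:255,::-1];cv2.imwrite('pics/tc.png',cv2.resize(a,None,fx=6,fy=6,interpolation=cv2.INTER_CUBIC))
a=s['pixels'][195:310,170:290,::-1];cv2.imwrite('pics/sc.png',cv2.resize(a,None,fx=5,fy=5,interpolation=cv2.INTER_CUBIC))
```

```text
(no output)
```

View pics/tc.png

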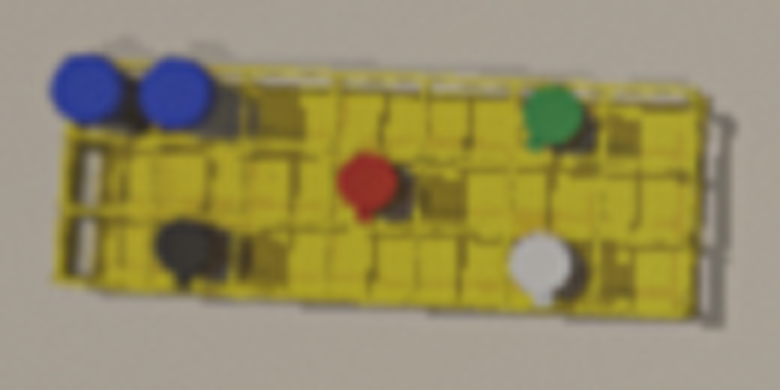

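View pics/sc.png

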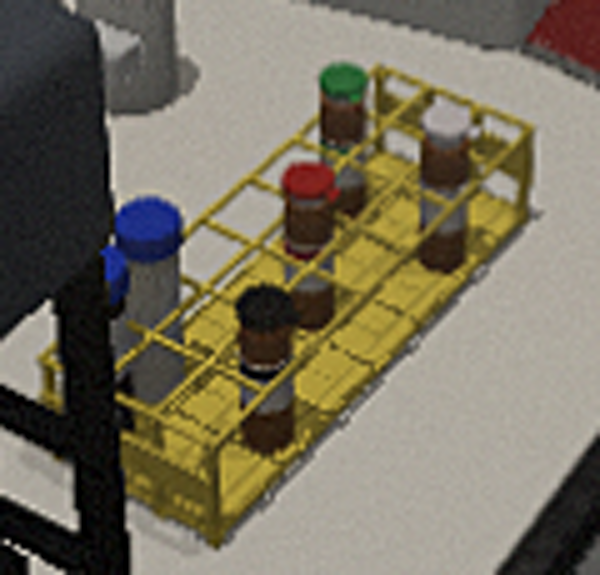

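Run:
```python
from h import *
t=dict(np.load('top0.npz'));s=dict(np.load('side0.npz'))
def go(f,L,k,ox,oy):
  for n,x,y,z in L:
    u=(x+.5)/k-.5+ox; v=(y+.5)/k-.5+oy
    d=float(np.median(f['depth'][int(round(v))-1:int(round(v))+2,int(round(u))-1:int(round(u))+2]))
    print(n,round(u,1),round(v,1),world(f,u,v,d=d).round(4),world(f,u,v,z=z).round(4))
go(t,[('w',540,262,.108),('g',555,115,.108),('r',367,181,.108),('k',186,245,.101),('b1',89,89,.124),('b2',176,92,.124)],6,125,190)
go(t,[('TL',75,70,.072),('BL',57,280,.072),('TR',705,90,.072),('BR',693,318,.072)],6,125,190)
go(s,[('w',446,118,.108),('g',343,76,.108),('r',308,180,.108),('k',265,303,.101)],5,170,195)
# colour centroids
hsv=cv2.cvtColor(t['pixels'],cv2.COLOR_RGB2HSV)
for n,m in dict(r=(hsv[...,0]<8)|(hsv[...,0]>172),g=(hsv[...,0]>45)&(hsv[...,0]<90)).items():
  m=m&(hsv[...,1]>110); m[:195]=0;m[250:]=0;m[:,:130]=0;m[:,250:]=0
  v,u=np.nonzero(m);print(n,u.mean(),v.mean(),len(u))
```

```text
w 214.6 233.2 [0.5261 0.0473 0.1096] [0.5262 0.0475 0.108 ]
g 217.1 208.8 [0.593  0.0423 0.1089] [0.5931 0.0424 0.108 ]
r 185.8 219.8 [0.5618 0.1274 0.1076] [0.5618 0.1273 0.108 ]
k 155.6 230.4 [0.5318 0.2112 0.1008] [0.5318 0.2111 0.101 ]
b1 139.4 204.4 [0.6005 0.2532 0.123 ] [0.6003 0.2529 0.124 ]
b2 153.9 204.9 [0.5994 0.2127 0.1246] [0.5995 0.2128 0.124 ]
TL 137.1 201.2 [0.6089 0.2596 0.1245] [0.6154 0.2753 0.072 ]
BL 134.1 236.2 [0.5162 0.2802 0.0684] [0.516  0.2791 0.072 ]
TR 242.1 204.6 [ 0.6182 -0.0201  0.0014] [ 0.6097 -0.0238  0.072 ]
BR 240.1 242.6 [ 0.5052 -0.0168  0.0102] [ 0.5032 -0.0202  0.072 ]
w 258.8 218.2 [0.5257 0.0455 0.1081] [0.5258 0.0454 0.108 ]
g 238.2 209.8 [0.5933 0.0425 0.1078] [0.5931 0.0427 0.108 ]
r 231.2 230.6 [0.5588 0.13   0.1084] [0.5591 0.1296 0.108 ]
k 222.6 255.2 [0.5303 0.2114 0.0996] [0.5294 0.2127 0.101 ]
r 186.12121212121212 220.13636363636363 66
g 216.57746478873239 209.05633802816902 71
```

Request:
{"name": "step_arm", "arguments": {"moves": [{"dp": [0.02, -0.019, 0], "yaw": 4}, {"dp": [0.05, -0.047, 0], "yaw": 9}, {"dp": [0.085, -0.08, 0], "yaw": 14}, {"dp": [0.12, -0.113, 0], "yaw": 18}, {"dp": [0.15, -0.141, 0], "yaw": 21.5}], "gripper": 0, "force": 20}}

```text
time_s: 0.6
tool_pos: [0.3175, -0.3928, 0.2525]
orientation: [[1.0, -0.002, -0.0], [-0.002, -1.0, 0.001], [-0.0, -0.001, -1.0]]
wrist_force: [0.8, -1.1, 0.2]
width: 0.0504
```

Request:
{"name": "step_arm", "arguments": {"moves": [{"dp": [0.02, -0.04, 0], "yaw": 0}, {"dp": [0.04, -0.085, 0], "yaw": 0}, {"dp": [0.06, -0.13, 0], "yaw": 0}, {"dp": [0.08, -0.175, 0], "yaw": 0}, {"dp": [0.105, -0.22, 0], "yaw": 0}]}}

```text
time_s: 1.1
tool_pos: [0.421, -0.1749, 0.2526]
orientation: [[1.0, -0.001, -0.001], [-0.001, -1.0, 0.0], [-0.001, -0.0, -1.0]]
wrist_force: [1.1, -0.5, -0.4]
width: 0.0105
```

Request:
{"name": "step_arm", "arguments": {"moves": [{"dp": [0.02, -0.045, 0], "yaw": 0}, {"dp": [0.04, -0.09, 0.01], "yaw": 0}, {"dp": [0.065, -0.135, 0.03], "yaw": 0}, {"dp": [0.09, -0.18, 0.05], "yaw": 0}, {"dp": [0.104, -0.221, 0.07], "yaw": 0}]}}

```text
time_s: 1.6
tool_pos: [0.5241, 0.0388, 0.1855]
orientation: [[1.0, -0.001, 0.002], [-0.001, -1.0, -0.0], [0.002, 0.0, -1.0]]
wrist_force: [0.1, -0.2, 0.0]
width: 0.0004
```

Request:
{"name": "step_arm", "arguments": {"moves": [{"dp": [0, 0, 0.01], "yaw": 0}, {"dp": [0, 0, 0.02], "yaw": 0}, {"dp": [0, 0, 0.02], "yaw": 0}, {"dp": [0, 0, 0.02], "yaw": 0}]}}

```text
time_s: 2.0
tool_pos: [0.5222, 0.0351, 0.1663]
orientation: [[1.0, -0.003, -0.001], [-0.003, -1.0, -0.001], [-0.001, 0.001, -1.0]]
wrist_force: [0.5, 0.4, 0.4]
width: 0.0001
```

Run:
```python
from h import *
s=readout.read_state();print(s['tool_pos'],s['wrist_force'],s['width'])
f=grab('side','s1');a=f['pixels'][170:310,170:310,::-1];cv2.imwrite('pics/s1c.png',cv2.resize(a,None,fx=4,fy=4,interpolation=cv2.INTER_CUBIC))
```

```text
[0.52217964 0.03510645 0.16627449] [0.5367205  0.35421086 0.44683542] 0.0001269105472123741
```

View pics/s1c.png

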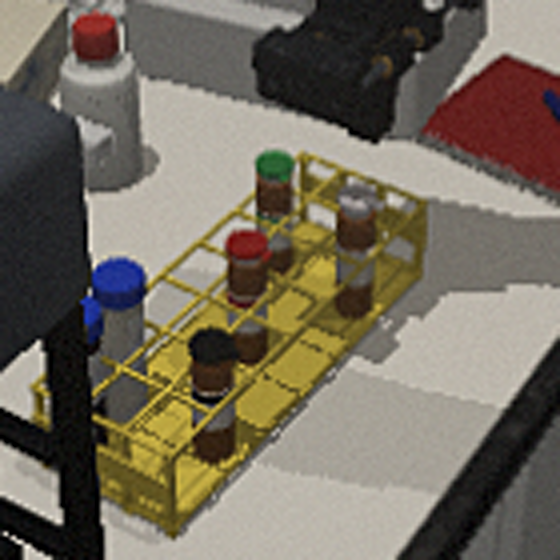

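Request:
{"name": "step_arm", "arguments": {"moves": [{"dp": [0.004, -0.012, 0], "yaw": 0}, {"dp": [0.004, -0.012, 0.01], "yaw": 0}, {"dp": [0.004, -0.012, 0.02], "yaw": 0}, {"dp": [0.004, -0.012, 0.02], "yaw": 0}, {"dp": [0.004, -0.012, 0.02], "yaw": 0}]}}

```text
time_s: 2.55
tool_pos: [0.5261, 0.0488, 0.1455]
orientation: [[1.0, -0.001, -0.001], [-0.001, -1.0, -0.001], [-0.001, 0.001, -1.0]]
wrist_force: [-0.5, 0.2, 1.8]
width: 0.0003
```

Run:
```python
from h import *
s=readout.read_state();print(s['tool_pos'],s['wrist_force'],s['width'])
f=grab('side','s2');a=f['pixels'][150:290,190:330,::-1];a=cv2.resize(a,None,fx=4,fy=4,interpolation=cv2.INTER_CUBIC)
g=grab('top','t2');b=g['pixels'][170:270,130:270,::-1]
cv2.imwrite('pics/s2c.png',a);cv2.imwrite('pics/t2c.png',cv2.resize(b,None,fx=5,fy=5,interpolation=cv2.INTER_CUBIC))
s=readout.read_state();print(s['tool_pos'],s['wrist_force'],s['width'])
```

```text
[0.52611549 0.04877525 0.14552384] [-0.54540395  0.17831103  1.78031207] 0.0002505121535377265
[0.52658926 0.0488111  0.14608183] [ 0.67080206 -0.27586861  0.66712821] 0.0005724461316480659
```

View pics/s2c.png

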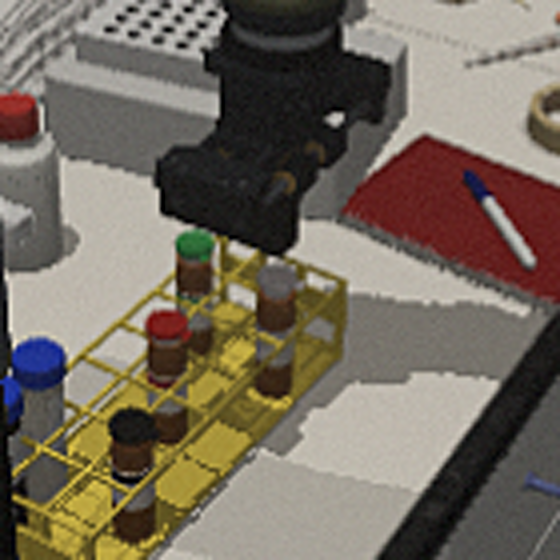

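View pics/t2c.png

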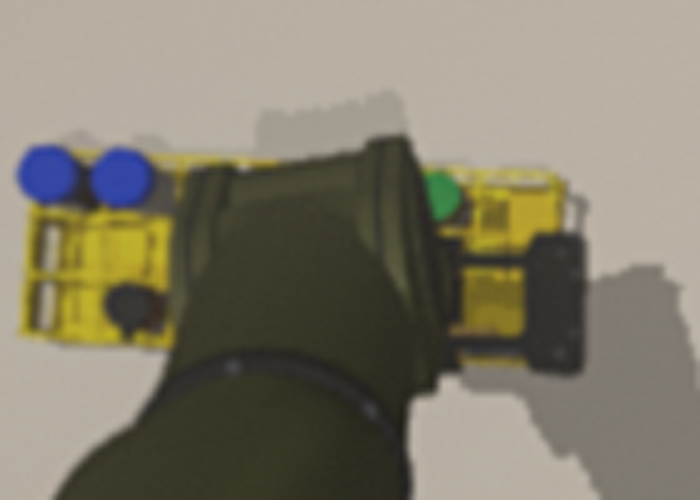

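Request:
{"name": "step_arm", "arguments": {"moves": [{"dp": [0, 0.002, 0.008], "yaw": 0}, {"dp": [0, 0.002, 0.015], "yaw": 0}, {"dp": [0, 0.002, 0.018], "yaw": 0}, {"dp": [0, 0.002, 0.018], "yaw": 0}]}}

```text
time_s: 3.05
tool_pos: [0.5262, 0.047, 0.1274]
orientation: [[1.0, -0.0, -0.001], [-0.0, -1.0, -0.0], [-0.001, 0.0, -1.0]]
wrist_force: [-0.3, 0.1, -0.1]
width: 0.0006
```

Request:
{"name": "step_arm", "arguments": {"moves": [{"dp": [0, 0, 0.001], "yaw": 0}, {"dp": [0, 0, 0.002], "yaw": 0}, {"dp": [0, 0, 0.003], "yaw": 0}, {"dp": [0, 0, 0.004], "yaw": 0}, {"dp": [0, 0, 0.004], "yaw": 0}]}}

```text
time_s: 3.55
tool_pos: [0.5266, 0.0471, 0.1241]
orientation: [[1.0, -0.0, -0.0], [-0.0, -1.0, -0.0], [-0.0, 0.0, -1.0]]
wrist_force: [0.6, 0.3, 0.1]
width: 0.0004
```

Request:
{"name": "step_arm", "arguments": {"moves": [{"dp": [0, 0, 0.001], "yaw": 0}, {"dp": [0, 0, 0.001], "yaw": 0}, {"dp": [0, 0, 0.002], "yaw": 0}, {"dp": [0, 0, 0.002], "yaw": 0}, {"dp": [0, 0, 0.003], "yaw": 0}]}}

```text
time_s: 4.05
tool_pos: [0.527, 0.0471, 0.1216]
orientation: [[1.0, -0.001, 0.001], [-0.001, -1.0, 0.0], [0.001, -0.0, -1.0]]
wrist_force: [0.2, -0.3, 7.0]
width: 0.0002
```

Request:
{"name": "step_arm", "arguments": {"moves": [{"dp": [0, 0, 0], "yaw": 0}, {"dp": [0, 0, 0.001], "yaw": 0}, {"dp": [0, 0, 0.001], "yaw": 0}, {"dp": [0, 0, 0.002], "yaw": 0}, {"dp": [0, 0, 0.002], "yaw": 0}]}}

```text
time_s: 4.55
tool_pos: [0.5269, 0.0471, 0.1194]
orientation: [[1.0, -0.0, 0.001], [-0.0, -1.0, 0.0], [0.001, -0.0, -1.0]]
wrist_force: [-0.6, -0.4, 4.8]
width: 0.0002
```

Request:
{"name": "step_arm", "arguments": {"moves": [{"dp": [0, 0, 0.001], "yaw": 0}, {"dp": [0, 0, 0.001], "yaw": 0}, {"dp": [0, 0, 0.002], "yaw": 0}, {"dp": [0, 0, 0.002], "yaw": 0}]}}

```text
time_s: 4.95
tool_pos: [0.5268, 0.0471, 0.1174]
orientation: [[1.0, -0.0, 0.001], [-0.0, -1.0, 0.0], [0.001, -0.0, -1.0]]
wrist_force: [-0.8, 0.1, 5.4]
width: 0.0008
```

Request:
{"name": "step_arm", "arguments": {"moves": [{"dp": [0, 0, 0.001], "yaw": 0}, {"dp": [0, 0, 0.001], "yaw": 0}, {"dp": [0, 0, 0.001], "yaw": 0}]}}

```text
time_s: 5.25
tool_pos: [0.5268, 0.047, 0.1164]
orientation: [[1.0, -0.0, 0.001], [-0.0, -1.0, -0.0], [0.001, 0.0, -1.0]]
wrist_force: [0.3, -0.0, 5.2]
width: 0.0
```

Request:
{"name": "step_arm", "arguments": {"moves": [{"dp": [0, 0, 0.001], "yaw": 0}, {"dp": [0, 0, 0.001], "yaw": 0}, {"dp": [0, 0, 0.001], "yaw": 0}]}}

```text
time_s: 5.55
tool_pos: [0.5268, 0.0471, 0.1154]
orientation: [[1.0, -0.0, 0.001], [-0.0, -1.0, 0.0], [0.001, -0.0, -1.0]]
wrist_force: [-0.9, -0.1, 5.3]
width: 0.0006
```

Request:
{"name": "step_arm", "arguments": {"moves": [{"dp": [0, 0, 0.001], "yaw": 0}, {"dp": [0, 0, 0.001], "yaw": 0}, {"dp": [0, 0, 0.001], "yaw": 0}]}}

```text
time_s: 5.85
tool_pos: [0.5274, 0.0471, 0.1153]
orientation: [[1.0, -0.001, 0.002], [-0.001, -1.0, 0.0], [0.002, -0.0, -1.0]]
wrist_force: [-1.8, -0.6, 14.3]
width: 0.0006
```

Request:
{"name": "step_arm", "arguments": {"moves": [{"dp": [0, 0, -0.005], "yaw": 0}, {"dp": [0, 0, -0.02], "yaw": 0}, {"dp": [0.01, 0, -0.035], "yaw": 0}, {"dp": [0.035, 0.002, -0.035], "yaw": 0}, {"dp": [0.066, 0.005, -0.035], "yaw": 0}]}}

```text
time_s: 6.35
tool_pos: [0.5923, 0.0423, 0.1495]
orientation: [[1.0, 0.001, -0.001], [0.001, -1.0, 0.0], [-0.001, -0.0, -1.0]]
wrist_force: [0.8, 1.3, 0.5]
width: 0.0002
```

Request:
{"name": "step_arm", "arguments": {"moves": [{"dp": [0, 0, 0], "yaw": 0}, {"dp": [0, 0, 0.01], "yaw": 0}, {"dp": [0, 0, 0.02], "yaw": 0}, {"dp": [0, 0, 0.02], "yaw": 0}]}}

```text
time_s: 6.75
tool_pos: [0.5899, 0.0421, 0.1269]
orientation: [[1.0, 0.0, -0.005], [0.0, -1.0, -0.001], [-0.005, 0.001, -1.0]]
wrist_force: [0.5, 0.3, 0.8]
width: 0.0005
```

Run:
```python
from h import *
f=grab('side','s3');a=f['pixels'][170:290,190:310,::-1];a=cv2.resize(a,None,fx=5,fy=5,interpolation=cv2.INTER_CUBIC)
cv2.imwrite('pics/s3c.png',a)
s=readout.read_state();print(s['tool_pos'],s['wrist_force'],s['width'])
```

```text
[0.59066344 0.04210252 0.12772648] [-0.11483389  0.04820676  0.82115001] 0.000592891054136816
```

View pics/s3c.png

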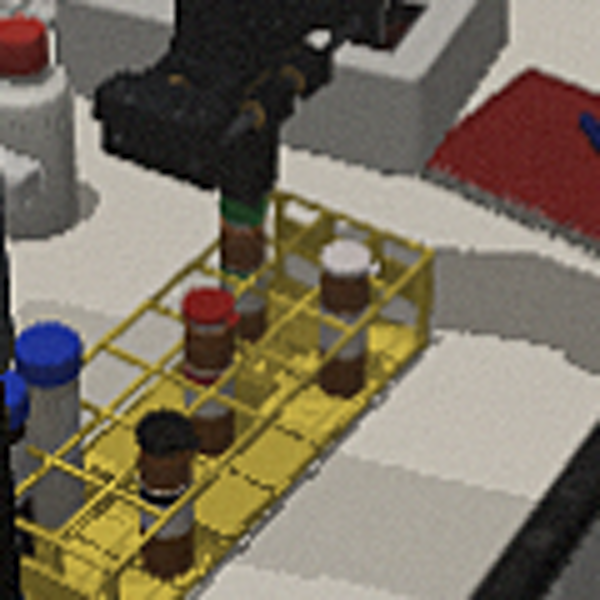

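White looks seated: in the crop its flange sits flush on the glass at (345,262) with no neck showing. The vial is upright, and the green cap at (243,208) is under the gripper. Green comes next.

Request:
{"name": "step_arm", "arguments": {"moves": [{"dp": [0.002, 0, 0.001], "yaw": 0}, {"dp": [0.002, 0, 0.002], "yaw": 0}, {"dp": [0.002, 0, 0.003], "yaw": 0}, {"dp": [0.002, 0, 0.004], "yaw": 0}, {"dp": [0.002, 0, 0.005], "yaw": 0}]}}

```text
time_s: 7.3
tool_pos: [0.5946, 0.042, 0.1242]
orientation: [[1.0, -0.0, 0.0], [-0.0, -1.0, -0.0], [0.0, 0.0, -1.0]]
wrist_force: [0.3, 0.3, -0.5]
width: 0.0007
```

Request:
{"name": "step_arm", "arguments": {"moves": [{"dp": [0, 0, 0], "yaw": 0}, {"dp": [0, 0, 0.001], "yaw": 0}, {"dp": [0, 0, 0.001], "yaw": 0}, {"dp": [0, 0, 0.002], "yaw": 0}, {"dp": [0, 0, 0.002], "yaw": 0}]}}

```text
time_s: 7.8
tool_pos: [0.5948, 0.042, 0.1224]
orientation: [[1.0, -0.0, 0.001], [-0.0, -1.0, -0.0], [0.001, 0.0, -1.0]]
wrist_force: [-0.4, 0.2, 2.5]
width: 0.0008
```

Request:
{"name": "step_arm", "arguments": {"moves": [{"dp": [0, 0, 0], "yaw": 0}, {"dp": [0, 0, 0.001], "yaw": 0}, {"dp": [0, 0, 0.001], "yaw": 0}, {"dp": [0, 0, 0.002], "yaw": 0}, {"dp": [0, 0, 0.002], "yaw": 0}]}}

```text
time_s: 8.3
tool_pos: [0.5949, 0.042, 0.1205]
orientation: [[1.0, -0.0, 0.001], [-0.0, -1.0, -0.0], [0.001, 0.0, -1.0]]
wrist_force: [-0.8, 0.1, 4.3]
width: 0.0003
```

Request:
{"name": "step_arm", "arguments": {"moves": [{"dp": [0, 0, 0.001], "yaw": 0}, {"dp": [0, 0, 0.001], "yaw": 0}, {"dp": [0, 0, 0.002], "yaw": 0}, {"dp": [0, 0, 0.002], "yaw": 0}]}}

```text
time_s: 8.7
tool_pos: [0.5949, 0.042, 0.1185]
orientation: [[1.0, -0.001, 0.001], [-0.001, -1.0, 0.0], [0.001, -0.0, -1.0]]
wrist_force: [-0.5, 0.5, 5.0]
width: 0.0004
```

Request:
{"name": "step_arm", "arguments": {"moves": [{"dp": [0, 0, 0.001], "yaw": 0}, {"dp": [0, 0, 0.001], "yaw": 0}, {"dp": [0, 0, 0.002], "yaw": 0}, {"dp": [0, 0, 0.002], "yaw": 0}]}}

```text
time_s: 9.1
tool_pos: [0.5949, 0.042, 0.1165]
orientation: [[1.0, -0.0, 0.001], [-0.0, -1.0, -0.0], [0.001, 0.0, -1.0]]
wrist_force: [-0.0, 0.1, 5.2]
width: 0.0003
```

Request:
{"name": "step_arm", "arguments": {"moves": [{"dp": [0, 0, 0.001], "yaw": 0}, {"dp": [0, 0, 0.001], "yaw": 0}, {"dp": [0, 0, 0.001], "yaw": 0}]}}

```text
time_s: 9.4
tool_pos: [0.5949, 0.042, 0.1155]
orientation: [[1.0, -0.001, 0.001], [-0.001, -1.0, -0.0], [0.001, 0.0, -1.0]]
wrist_force: [-0.1, -0.8, 4.9]
width: 0.0005
```

Request:
{"name": "step_arm", "arguments": {"moves": [{"dp": [0, 0, 0.001], "yaw": 0}, {"dp": [0, 0, 0.001], "yaw": 0}, {"dp": [0, 0, 0.001], "yaw": 0}]}}

```text
time_s: 9.7
tool_pos: [0.5954, 0.042, 0.1154]
orientation: [[1.0, -0.001, 0.002], [-0.001, -1.0, 0.0], [0.002, -0.0, -1.0]]
wrist_force: [-1.4, -0.0, 11.3]
width: 0.0005
```

Request:
{"name": "step_arm", "arguments": {"moves": [{"dp": [0, 0, -0.005], "yaw": 0}, {"dp": [0, 0, -0.02], "yaw": 0}, {"dp": [0, 0, -0.035], "yaw": 0}, {"dp": [-0.012, -0.03, -0.035], "yaw": 0}, {"dp": [-0.024, -0.06, -0.035], "yaw": 0}]}}

```text
time_s: 10.2
tool_pos: [0.5708, 0.1015, 0.1494]
orientation: [[1.0, -0.003, 0.001], [-0.003, -1.0, -0.0], [0.001, 0.0, -1.0]]
wrist_force: [-0.0, 1.2, 0.4]
width: 0.0005
```

Request:
{"name": "step_arm", "arguments": {"moves": [{"dp": [-0.01, -0.026, 0], "yaw": 0}, {"dp": [-0.01, -0.026, 0], "yaw": 0}, {"dp": [-0.01, -0.026, 0.01], "yaw": 0}, {"dp": [-0.01, -0.026, 0.02], "yaw": 0}, {"dp": [-0.01, -0.026, 0.02], "yaw": 0}]}}

```text
time_s: 10.7
tool_pos: [0.5598, 0.1259, 0.1272]
orientation: [[1.0, -0.003, -0.003], [-0.003, -1.0, -0.002], [-0.003, 0.002, -1.0]]
wrist_force: [-0.1, -0.5, -0.2]
width: 0.0005
```

Run:
```python
from h import *
f=grab('side','s4');a=f['pixels'][170:290,190:310,::-1];a=cv2.resize(a,None,fx=5,fy=5,interpolation=cv2.INTER_CUBIC)
cv2.imwrite('pics/s4c.png',a)
s=readout.read_state();print(s['tool_pos'],s['wrist_force'],s['width'])
```

```text
[0.5602459  0.12626247 0.12782245] [0.11527819 0.86036643 0.09754434] 0.00018027419885434246
```

View pics/s4c.png

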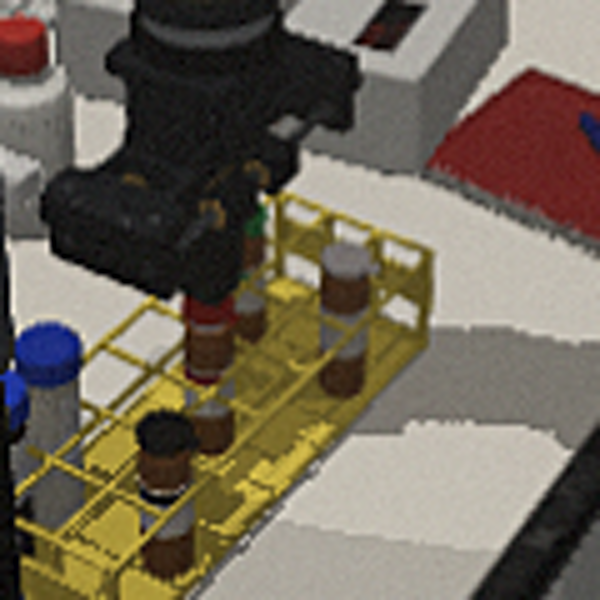

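The gripper is over the red cap at (208,305). The black vial at (165,430) is clear of it, and the green and white vials are still standing. The tool is 1–2 mm off in y, so I'll correct that on the way down.

Request:
{"name": "step_arm", "arguments": {"moves": [{"dp": [0, -0.001, 0.001], "yaw": 0}, {"dp": [0, -0.001, 0.002], "yaw": 0}, {"dp": [0, -0.001, 0.003], "yaw": 0}, {"dp": [0, -0.001, 0.004], "yaw": 0}, {"dp": [0, -0.001, 0.005], "yaw": 0}]}}

```text
time_s: 11.25
tool_pos: [0.5607, 0.129, 0.1242]
orientation: [[1.0, -0.0, 0.0], [-0.0, -1.0, -0.0], [0.0, 0.0, -1.0]]
wrist_force: [-0.7, -0.2, 1.1]
width: 0.0003
```

Request:
{"name": "step_arm", "arguments": {"moves": [{"dp": [0, 0, 0], "yaw": 0}, {"dp": [0, 0, 0.001], "yaw": 0}, {"dp": [0, 0, 0.001], "yaw": 0}, {"dp": [0, 0, 0.002], "yaw": 0}, {"dp": [0, 0, 0.002], "yaw": 0}]}}

```text
time_s: 11.75
tool_pos: [0.5607, 0.129, 0.1221]
orientation: [[1.0, -0.0, 0.0], [-0.0, -1.0, -0.0], [0.0, 0.0, -1.0]]
wrist_force: [0.2, 0.5, 0.6]
width: 0.001
```

Request:
{"name": "step_arm", "arguments": {"moves": [{"dp": [0, 0, 0], "yaw": 0}, {"dp": [0, 0, 0.001], "yaw": 0}, {"dp": [0, 0, 0.001], "yaw": 0}, {"dp": [0, 0, 0.002], "yaw": 0}, {"dp": [0, 0, 0.002], "yaw": 0}]}}

```text
time_s: 12.25
tool_pos: [0.5609, 0.1291, 0.1205]
orientation: [[1.0, -0.0, 0.001], [-0.0, -1.0, 0.0], [0.001, -0.0, -1.0]]
wrist_force: [-1.1, 0.4, 5.5]
width: 0.0004
```

Request:
{"name": "step_arm", "arguments": {"moves": [{"dp": [0, 0, 0.001], "yaw": 0}, {"dp": [0, 0, 0.001], "yaw": 0}, {"dp": [0, 0, 0.002], "yaw": 0}, {"dp": [0, 0, 0.002], "yaw": 0}]}}

```text
time_s: 12.65
tool_pos: [0.5609, 0.1291, 0.1185]
orientation: [[1.0, -0.0, 0.001], [-0.0, -1.0, 0.0], [0.001, -0.0, -1.0]]
wrist_force: [-0.7, -0.2, 4.3]
width: 0.0004
```

Request:
{"name": "step_arm", "arguments": {"moves": [{"dp": [0, 0, 0.001], "yaw": 0}, {"dp": [0, 0, 0.001], "yaw": 0}, {"dp": [0, 0, 0.002], "yaw": 0}, {"dp": [0, 0, 0.002], "yaw": 0}]}}

```text
time_s: 13.05
tool_pos: [0.5609, 0.1291, 0.1165]
orientation: [[1.0, -0.001, 0.001], [-0.001, -1.0, 0.0], [0.001, -0.0, -1.0]]
wrist_force: [-0.1, -0.0, 4.8]
width: 0.0005
```

Request:
{"name": "step_arm", "arguments": {"moves": [{"dp": [0, 0, 0.001], "yaw": 0}, {"dp": [0, 0, 0.001], "yaw": 0}, {"dp": [0, 0, 0.001], "yaw": 0}]}}

```text
time_s: 13.35
tool_pos: [0.5609, 0.1291, 0.1155]
orientation: [[1.0, -0.0, 0.001], [-0.0, -1.0, 0.0], [0.001, -0.0, -1.0]]
wrist_force: [-1.1, 0.1, 5.9]
width: 0.0005
```

Request:
{"name": "step_arm", "arguments": {"moves": [{"dp": [0, 0, 0.001], "yaw": 0}, {"dp": [0, 0, 0.001], "yaw": 0}, {"dp": [0, 0, 0.001], "yaw": 0}]}}

```text
time_s: 13.65
tool_pos: [0.5614, 0.1292, 0.1154]
orientation: [[1.0, -0.001, 0.002], [-0.001, -1.0, 0.0], [0.002, -0.0, -1.0]]
wrist_force: [-1.6, -0.5, 11.8]
width: 0.0006
```

Red hit its hard stop at the same height as the other two. I'll retreat up and away, then check.

Request:
{"name": "step_arm", "arguments": {"moves": [{"dp": [0, 0, -0.005], "yaw": 0}, {"dp": [0, 0, -0.02], "yaw": 0}, {"dp": [0, 0, -0.05], "yaw": 0}, {"dp": [0, 0, -0.09], "yaw": 0}, {"dp": [0, 0, -0.13], "yaw": 0}]}}

```text
time_s: 14.15
tool_pos: [0.5599, 0.1288, 0.2448]
orientation: [[1.0, -0.0, -0.002], [-0.0, -1.0, -0.001], [-0.002, 0.001, -1.0]]
wrist_force: [0.6, -1.0, 0.1]
width: 0.0005
```

Request:
{"name": "step_arm", "arguments": {"moves": [{"dp": [0, 0.03, 0], "yaw": 0}, {"dp": [-0.02, 0.07, 0], "yaw": 0}, {"dp": [-0.04, 0.11, 0], "yaw": 0}, {"dp": [-0.06, 0.15, 0], "yaw": 0}, {"dp": [-0.08, 0.19, 0], "yaw": 0}]}}

```text
time_s: 14.65
tool_pos: [0.4793, -0.0623, 0.244]
orientation: [[1.0, -0.0, -0.0], [-0.0, -1.0, -0.0], [-0.0, 0.0, -1.0]]
wrist_force: [0.5, -1.4, -0.4]
width: 0.0001
```

Request:
{"name": "step_arm", "arguments": {"moves": [{"dp": [-0.02, 0.04, 0], "yaw": 0}, {"dp": [-0.04, 0.08, 0], "yaw": 0}, {"dp": [-0.05, 0.12, 0], "yaw": 0}, {"dp": [-0.06, 0.15, 0], "yaw": 0}, {"dp": [-0.06, 0.15, 0], "yaw": 0}]}}

```text
time_s: 15.15
tool_pos: [0.418, -0.2158, 0.244]
orientation: [[1.0, -0.01, -0.001], [-0.01, -1.0, -0.002], [-0.001, 0.003, -1.0]]
wrist_force: [-0.2, -0.3, -0.7]
width: 0.0004
```

Run:
```python
from h import *
f=grab('side','s5');a=f['pixels'][195:310,170:290,::-1];a=cv2.resize(a,None,fx=5,fy=5,interpolation=cv2.INTER_CUBIC)
cv2.imwrite('pics/s5c.png',a)
g=grab('top','t5');b=g['pixels'][190:255,125:255,::-1];cv2.imwrite('pics/t5c.png',cv2.resize(b,None,fx=6,fy=6,interpolation=cv2.INTER_CUBIC))
for n,u,v in [('w',214.6,233.2),('g',217.1,208.8),('r',185.8,219.8),('k',155.6,230.4)]:
  d=float(np.median(g['depth'][round(v)-1:round(v)+2,round(u)-1:round(u)+2])); print(n,world(g,u,v,d=d).round(4))
s=readout.read_state();print(s['time_s'],s['tool_pos'],s['wrist_force'],s['joint_vel'].round(3))
```

```text
w [0.5267 0.0482 0.1016]
g [0.5937 0.0431 0.1008]
r [0.5622 0.1284 0.1015]
k [0.5318 0.2109 0.1016]
15.25 [ 0.42014016 -0.2111263   0.24393306] [0.40433512 0.53851927 0.41002371] [-0.039 -0.001 -0.029  0.003 -0.003  0.001 -0.001]
```

View pics/s5c.png

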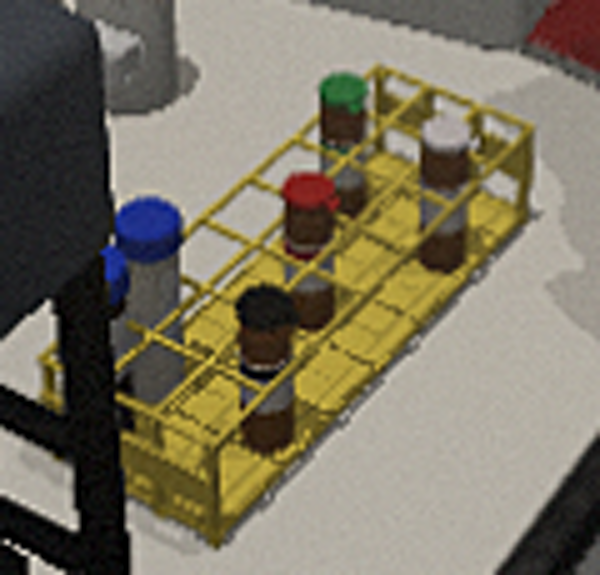

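View pics/t5c.png

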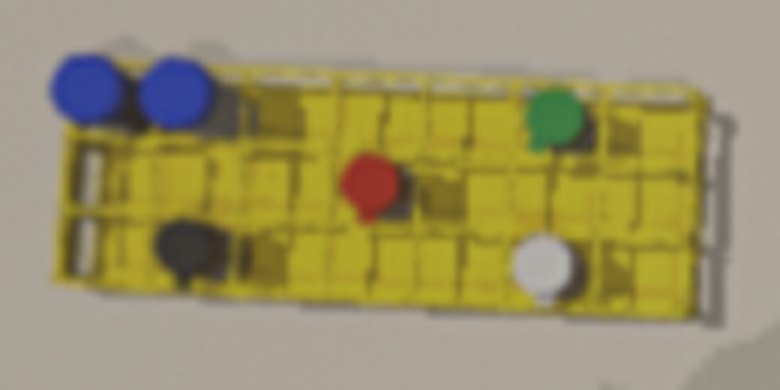

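All four cap tops now read 0.101–0.102 m, the same height as the sealed black one. In the pictures the caps are flush and the vials upright: in the top crop white is at (543,265), green at (555,117), red at (370,185) and black at (186,246). The rack has not moved.

```bash
python3 -c "
from plant import close_job
print(close_job())"
```

```text
the job is handed in; nothing more can be done
None
```

I pressed the white, green and red caps home in that order with the closed fingertips, and handed the job in at about 15 s of the 54 s allowed. No verdict was reported.

- **Presses:** Each cap moved at about 5–7 N and came to its hard stop at the same tool height, 0.1153–0.1154 m. The force readings at the end of each press were 14.3 N for white, 11.3 N for green and 11.8 N for red. I only read force at the end of each move, so brief higher values in between would not show, but the steps were 1 mm and the glass limit is 30 N.
- **Final cap heights:** Measured from the top camera, white is at 0.1016 m, green at 0.1008 m and red at 0.1015 m. The sealed black cap reads 0.1016 m and the expected home height is 0.101 m.
- **Final scene:** All four vials stand upright, and the rack and the two tubes in it look unmoved in both pictures. My last enlarged pictures covered only the rack area. The gripper never went near the black vial, and the arm was clear of everything when I handed in.
- **Disagreement:** The two cameras differed by about 2–3 mm on the red vial's position, so I pressed between the two readings. No check failed.

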